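# Lock a disc sharpener's spindle and unscrew its clamp knob of unknown thread hand

## Task

The bench sharpener's worn disc is to be changed: push the yellow-headed lock pin from the pine block fully home into the lock hole in the slotted index plate (the slot at the red arrow) and leave it there to lock the spindle, then undo the clamp knob with the red bar; its thread may be left- or right-handed, so find out which way it loosens without forcing it. Lift the knob off, straight up to a hand's breadth above the spindle, and finish still holding it there, level and still, with the other things on the bench left where they stand.

Things in the scene. Friction and masses are not known exactly. Their poses are not given: they have to be found in the camera images.
- sharpener: Bench disc sharpener, fixed: grey and black housing 220 x 220 x 85 mm with a vertical spindle in its middle. Origin: centre of its underside, on the spindle axis; z up, front panel with red switch towards -x. On the housing lies the index plate, on that a brown sanding disc (radius 63 mm, top 113 mm above the bench), on that the clamp knob. Axes and heights here count from the bench.
- index_plate (a joint): Turn of the spindle with its aluminium index plate (radius 94 mm, top face 95 mm above the bench, 20 slots near its rim) and the disc about the vertical, rad, positive anticlockwise from above. Starts within 0.5 degree of 0, one slot standing over the housing's bore. Bearing friction only 0.015 Nm: without the lock pin it all turns along with the knob.
- lock_hole (a point): Mouth of the lock hole: centre of the slot over the housing's bore, at the tip of the red arrow on the deck, at the plate's top face (95 mm above the bench), 84 mm from the spindle axis, at 135 degrees from the sharpener's +x towards its +y. Below it the slot (8 mm thick, 10.5 mm wide), then from 10 mm down the round bore, 10.5 mm wide; its flat bottom lies 50 mm below this point.
- lock_pin: Steel lock pin, 91 mm long, 50 g: shank 8 mm thick, the lowest 9 mm tapering to a 3 mm tip; the top 25 mm is a round yellow head, 20 mm thick. Origin at the tip, z up to the head. Stands loose and upright in the middle hole of the pine block (30 mm deep), tip 10 mm, head 76 to 101 mm above the bench. Home in the lock hole, its tip is 45 mm above the bench.
- pin_tip (a point): Lower tip of the lock pin (the pin's origin).
- pin_block: Drilled pine block, 56 x 130 x 40 mm, fixed; origin at the centre of its underside, z up. The pin stands in its middle hole; 47 mm to either side along its y stands a small hex key, up to 69 mm above the bench, bent outwards. Grip the pin's head with the fingers closing along the block's x.
- clamp_knob: Clamp knob, 55 mm tall, about 120 g: black ribbed round cap, 52 mm across, 25 mm tall, hollow below; on top a red bar grip, 48 mm long (knob's x), 14 mm thick (its y), from 25 to 55 mm above the origin, one end marked white. Origin: centre of its underside, z up; at the start 117 mm above the bench on the spindle axis, its x within 1 degree of the sharpener's x.
- knob_grip (a point): Point on the knob's axis at which to centre the finger pads on the bar grip, 47 mm above the knob's underside. The thread's hand differs from start to start and cannot be seen. With the pin in, turned the wrong way it stops dead within 8 degrees (0.7 Nm tells; over 3 Nm is forcing it); the right way it turns against under 0.2 Nm and does not rise.
- spindle_nose (a point): Top of the spindle nose on the axis, 136 mm above the bench, hidden in the knob at the start. Quick thread of three short starts: turned 40 degrees the right way the knob is free, at about 65 degrees it meets a stop; anywhere from 45 to 65 degrees it can be pulled straight up (a spring washer below gives 6 N). Clear of the nose after 20 mm of lift.
- screw_box: Card box of screws, 60 x 80 x 52 mm, 0.42 kg, brown with a green and white label, loose; to be left alone. Origin at the centre of its underside.
Mind the look-alikes: they are no part of the job. What is shaped like the clamp_knob but purple is not meant.

How it is judged:
On the way, in this order (a step that is already met when the one before it is completed fails the run):
1. the lock pin stands home in the lock hole (horizontal distance between pin_tip and lock_hole below 0.005 m and z of pin_tip in the frame of lock_hole below -0.043 m and angle between lock_pin's own z axis and vertical below 0.15 rad), for 0.2 s.
2. with the pin still in, the knob comes off the spindle (all of step 1 and z of clamp_knob in the frame of spindle_nose above 0.005 m), for 0.1 s.
At the end, for the whole second after the job is handed in: Pin tip within 5 mm of the lock hole's axis and 7 mm of the bore's bottom, upright to 0.15 rad; index plate within 0.1 rad of 0; knob still, held by the fingers (over 2 N) alone, level to 15 degrees, within 100 mm of the spindle axis, underside over 40 mm above the spindle nose (all of step 1 and z of clamp_knob in the frame of spindle_nose above 0.04 m and horizontal distance between clamp_knob and spindle_nose below 0.1 m and angle between clamp_knob's own z axis and vertical below 0.26 rad and contact force between the fingers and clamp_knob above 2 N and contact force between clamp_knob and sharpener below 0.1 N and linear speed of clamp_knob below 0.03 m/s and value of joint index_plate between -0.1 and 0.1 rad); the arm keeps its last pose, push and grip.
It fails at once if the screw box is pushed away or tipped over (distance of screw_box from where it was at the start of the episode above 0.03 m or angle between screw_box's own z axis and vertical above 0.5 rad).
It fails at once if the knob is forced: pressed against its thread and stops with over 200 N in all (about 3 Nm of turning) (contact force between clamp_knob and sharpener above 200 N).
It also fails if it takes over 69 s, if anything falls off the work surface, if the arm or the gripper's body presses on something with over 40 N, if the wrist force passes 120 N, or if a joint passes its speed limit or range.

## Robot

A 6-joint arm with a two-finger parallel gripper is mounted at the origin on the work surface; the furniture and walls round the work are solid. World frame = base frame: x ahead of the robot, y to its left, z up, the work surface at z = 0. Lengths are in m, angles in rad, forces in N, time in s.
With the tool pointing down it reaches from about 0.25 to 0.775 m from the base axis. Payload 4 kg.
Tool frame: the origin (TCP) lies midway between the tips of the shut fingers; the grasp point (between the pads) lies manip.grip_depth behind it (manip.grip_depth is the distance from the TCP to the grasp point, in m); z points along the fingers, y is the line along which they close (so a half turn about z gives the same grasp; the last joint's range is limited). The gripper opens to 85 mm and grips with 20 to 120 N. Pads are 22 mm wide; open, the fingers measure 114 mm over their backs; the gripper's body (76 mm by 85 mm) begins 54 mm behind the grasp point. The pads swing forward as they close: fully open they stand 13 mm farther back than shut.
Start: joints at [1.129, 0.087, 1.371, -0, 1.684, -0.103], TCP at [0.183, 0.519, 0.231] pointing down, gripper open.
Joint ranges: [-3.1, 3.1], [-0.76, 2.03], [0.27, 2.55], [-1.08, 4.22], [0.17, 2.65], [-2.57, 2.57]. Speed limits (rad/s): [2.79, 2.79, 3.14, 3.14, 3.14, 3.14].

## Interface

Orientations are given as a unit quaternion [w, x, y, z].
In Python, from station import manip gives the robot as it stands. The module is installed in compiled form; this text tells all that it offers.
- The arm moves only by the tool jog_arm, never from a script. Its argument "deltas" is a list of rows, each an object with "grip": the opening, from 0 (shut) to 1 (fully open); "delta_pos": the shift along the tool's x, y, z in m, a list of three; "turn": the turn about the tool's z in rad. A call has 1 to 12 rows; each row is the pose to reach, as a shift and turn from the pose commanded when the call began, along the tool's axes at that moment; what a row does not reach only later rows make up. A row lasts 1/10 s, in which the tool goes at most 50 mm and 8.59 degrees, less where a joint would pass 70% of its speed; a pose out of reach is approached as far as the arm can. A call with a gripper value outside its range is refused whole. The fingers move at their own pace and stop on an object; the grip force is fixed at half the most. Time passes only in rows, so rows that repeat a pose let the fingers close. It gives the time, the measured TCP pose, the force, the opening and the grip force at its end, in the units of the state.
- manip.state(): the state, without advancing time (a new reading comes with each control period).
- manip.camera(name): name is "scene" or "top"; returns a dict with "img" (384x512x3 uint8, red, green, blue), "range_z" (384x512 float32, m along the optical axis (not along the pixel's ray), 0 where there is no reading), "mtx" (3x3 intrinsics, pixels), "extrinsics" (4x4, takes a point from camera to world coordinates). Camera axes: x right, y down, z forward; pixel columns grow to the right and rows downward; lengths in m; the calibration is good to about 2 mm. A picture is of the moment at which its call begins.
- manip.sign_off(): hands the job in; it is judged then, once.
Trained networks look in a picture, given as the dict that the camera call returned (one of the last four; its "shot" number tells which), for a name from the list of things; names that differ only in an ending like _2 or _b are one class to them, and where a whole thing is asked for, a point or a joint stands for the part that bears it (a point fixed in the world has none). Each returns a list of dicts, best first, with "score" (0 to 1); they miss things now and then, are a little off and sometimes report something else, mostly with a low value. They report only what shows in the picture. A call takes as long as a camera call. They do not tell look-alikes from the thing itself.
- manip.silhouettes(picture, thing): "pixels" (384x512 bool, what is visible of it).
- manip.tip_of(picture, thing): "point" ([x, y, z] in m, in the coordinates of the camera as it stood for that picture, good to about 4 mm: a listed point, or the origin of a listed thing).
The state is a dict: "t": time; "joint_positions": joint angles; "joint_vel": joint speeds; "tau": joint torques, N m; "tool_pos": TCP position; "eef_rot": TCP orientation; "ft_force": force on the tool from outside, world axes, zero at the start; "ft_torque": the same for the moment, N m; "grip_width": opening from 0.0 (shut) to 1.0 (fully open); "grasp_force": force on a finger pad.
Only numpy, scipy, OpenCV 4.12 (cv2) and the standard library are available. Lean on these libraries where they do the work, as an engineer would, in place of code of your own. Each camera call takes 0.05 s, during which the arm holds its last target. There are 200 camera calls.

## Working session

There is one attempt and no reset: what is moved stays moved. The work goes in short steps, Python scripts to look and compute and a tool call to move; the robot and the scene stay as the last step left them, time stands still between calls to the robot, and variables do not carry over. Pictures are saved under pics/ and viewed, at most 10 in all, crops included, and the job is handed in when it is done.

Besides the shell and the picture viewer there is one more tool, called after ">>>" as name(argument=value, ...) on one line, values as JSON. jog_arm: Moves the arm, as the interface text tells. Its arguments: {"type":"object","properties":{"deltas":{"type":"array"}},"required":["deltas"]}

```bash
mkdir -p pics
cat > h.py <<'E'
import numpy as np, cv2
from station import manip
def w(c,p): return (c["extrinsics"]@np.r_[p,1])[:3]
def px(c,P):
    q=np.linalg.inv(c["extrinsics"])@np.r_[P,1]; u=c["mtx"]@q[:3]; return u[:2]/u[2]
def cloud(c):
    z=c["range_z"]; v,u=np.mgrid[:384,:512]; K=c["mtx"]
    P=np.stack([(u-K[0,2])*z/K[0,0],(v-K[1,2])*z/K[1,1],z,np.ones_like(z)],-1)
    return (P@c["extrinsics"].T)[...,:3]
E
python3 - <<'E'
from h import *
np.set_printoptions(precision=4,suppress=True)
ims=[]
for n in("top","scene"):
    c=manip.camera(n); ims.append(c["img"])
    for t in("clamp_knob","knob_grip","lock_pin","pin_tip","lock_hole","sharpener","pin_block","screw_box"):
        for d in manip.tip_of(c,t)[:3]: P=w(c,d["point"]);print(n,t,round(d["score"],2),P,px(c,P).round())
    np.savez(f"{n}.npz",**{k:c[k] for k in("img","range_z","mtx","extrinsics")})
    cv2.imwrite(f"pics/{n}.png",c["img"][...,::-1])
s=manip.state();print(s,manip.grip_depth)
E
```

```text
top clamp_knob 0.88 [ 0.5576 -0.1505  0.1166] [292. 168.]
top clamp_knob 0.76 [ 0.4261  0.1236 -0.0014] [193. 222.]
top clamp_knob 0.57 [ 0.5426 -0.4188  0.0003] [381. 180.]
top knob_grip 0.89 [ 0.553  -0.1485  0.1677] [294. 165.]
top knob_grip 0.73 [0.4275 0.1262 0.0417] [190. 220.]
top knob_grip 0.57 [ 0.5466 -0.4173  0.0406] [385. 176.]
top lock_pin 0.4 [0.4766 0.2951 0.0084] [132. 205.]
top pin_tip 0.45 [0.4754 0.2948 0.0073] [133. 205.]
top lock_hole 0.67 [ 0.5048 -0.08    0.0968] [265. 189.]
top sharpener 0.72 [ 0.5555 -0.1441  0.004 ] [286. 176.]
top pin_block 0.74 [ 0.479   0.2931 -0.0008] [134. 204.]
top screw_box 0.68 [ 0.5683  0.2845 -0.002 ] [138. 174.]
scene clamp_knob 0.88 [ 0.5477 -0.4178 -0.0028] [383. 260.]
scene clamp_knob 0.76 [ 0.4227  0.1266 -0.0042] [192. 217.]
scene clamp_knob 0.6 [ 0.5605 -0.1483  0.1179] [296. 189.]
scene knob_grip 0.95 [ 0.5572 -0.1545  0.1634] [298. 177.]
scene knob_grip 0.81 [ 0.5457 -0.4212  0.0459] [388. 248.]
scene knob_grip 0.59 [0.4275 0.127  0.0493] [191. 202.]
scene lock_hole 0.56 [ 0.509  -0.0789  0.0937] [265. 198.]
scene sharpener 0.66 [ 0.5573 -0.1489 -0.0077] [294. 224.]
scene sharpener 0.46 [ 0.4791  0.2927 -0.0011] [164. 190.]
scene pin_block 0.75 [ 0.475   0.2922 -0.0009] [163. 191.]
scene pin_block 0.62 [ 0.5608 -0.1475  0.1167] [296. 189.]
scene screw_box 0.9 [ 0.5701  0.2846 -0.0021] [184. 177.]
{'t': 0.9, 'joint_positions': array([ 1.1289,  0.0872,  1.3707,  0.    ,  1.6836, -0.1031]), 'joint_vel': array([ 0.001 , -0.0006, -0.0006, -0.0002,  0.0015,  0.0008]), 'tau': array([  0.0012, -35.1719, -31.3462,  -0.0001,   0.0002,  -0.    ]), 'tool_pos': array([0.1828, 0.5187, 0.2314]), 'eef_rot': array([0.    , 0.1686, 0.9857, 0.0001]), 'ft_force': array([-0.6964,  0.2904, -0.1919]), 'ft_torque': array([-0.0015,  0.0159, -0.0201]), 'grasp_force': 0.0, 'grip_width': 0.9946293664576549} 0.0187
```

Run:
```python
import cv2
a=cv2.imread("pics/top.png");b=cv2.imread("pics/scene.png")
cv2.imwrite("pics/a.png",cv2.resize(a[130:280,80:420],None,fx=2.3,fy=2.3,interpolation=2))
cv2.imwrite("pics/b.png",cv2.resize(b[130:320,120:440],None,fx=2.5,fy=2.5,interpolation=2))
```

```text
(no output)
```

View pics/a.png

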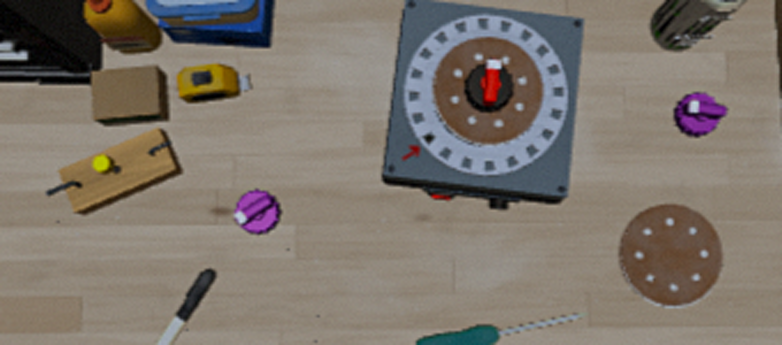

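View pics/b.png

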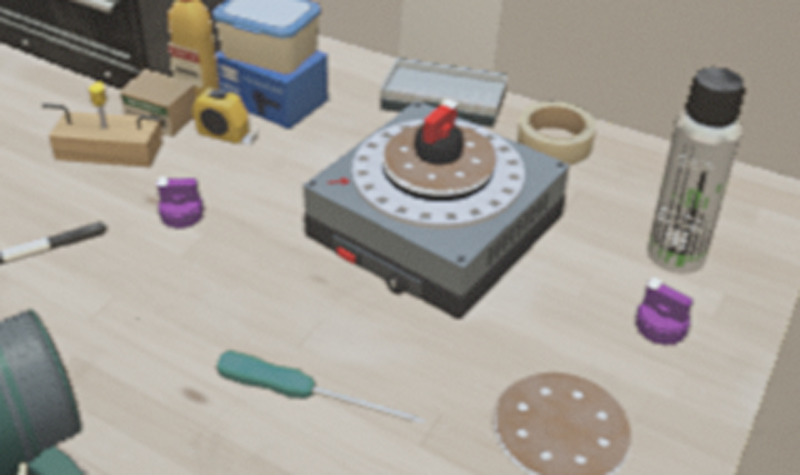

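The crop of the top view shows the yellow pin head at about (124,201). The red-barred black knob on the sharpener is at (293,167). The look-alikes are the purple knobs at (192,222) and (383,179). The yellow bottle, yellow tape measure and loose disc are not part of the job. The red arrow points to the plate slot near (265,189), and the screw box is at (138,174), behind the block.

```bash
cat > m.py <<'E'
from h import *
from scipy.optimize import least_squares
np.set_printoptions(precision=4,suppress=True)
def rayz(c,u,v,z):
    d=c["extrinsics"][:3,:3]@np.linalg.inv(c["mtx"])@np.array([u,v,1.]); o=c["extrinsics"][:3,3]
    return o+d*(z-o[2])/d[2]
def head(c):
    hsv=cv2.cvtColor(c["img"],cv2.COLOR_RGB2HSV); P=cloud(c)
    m=(hsv[...,0]>22)&(hsv[...,0]<36)&(hsv[...,1]>150)&(abs(P[...,0]-.48)<.04)&(abs(P[...,1]-.29)<.05)&(P[...,2]>.06)
    return m,P
E
python3 - <<'E'
from m import *
for n in("top","scene"):
    c=dict(np.load(n+".npz")); m,P=head(c)
    v,u=np.nonzero(m); print(n,"cam",c["extrinsics"][:3,3],"head px",u.mean(),v.mean(),m.sum(),"z",np.percentile(P[m][:,2],[5,50,95]),
      "ray@.0885",rayz(c,u.mean(),v.mean(),.0885), "@.098",rayz(c,u.mean(),v.mean(),.098))
    # block top
    b=(abs(P[...,0]-.478)<.09)&(abs(P[...,1]-.293)<.09)&(abs(P[...,2]-.04)<.006)
    hsv=cv2.cvtColor(c["img"],cv2.COLOR_RGB2HSV); b&=(hsv[...,1]>70)
    r=cv2.minAreaRect(P[b][:,:2].astype(np.float32)*1000); print("block",r,b.sum())
    # deck
    d=(np.hypot(P[...,0]-.558,P[...,1]+.149)<.16)&(abs(P[...,2]-.085)<.004)
    print("deck",cv2.minAreaRect(P[d][:,:2].astype(np.float32)*1000),d.sum())
    # disc top circle fit
    hv=(hsv[...,0]<20)&(hsv[...,1]>60)
    q=(np.hypot(P[...,0]-.558,P[...,1]+.149)<.075)&(abs(P[...,2]-.113)<.005)
    (cx,cy),rr=cv2.minEnclosingCircle(P[q][:,:2].astype(np.float32)*1000);print("disc",cx,cy,rr,q.sum(),P[q][:,2].mean())
    q=(np.hypot(P[...,0]-.558,P[...,1]+.149)<.12)&(abs(P[...,2]-.095)<.003)
    (cx,cy),rr=cv2.minEnclosingCircle(P[q][:,:2].astype(np.float32)*1000);print("plate",cx,cy,rr,q.sum())
    R=(c["img"][...,0]>120)&(c["img"][...,1]<70)&(c["img"][...,2]<70)
    q=R&(abs(P[...,2]-.085)<.006)&(np.hypot(P[...,0]-.558,P[...,1]+.149)<.15);v,u=np.nonzero(q)
    if len(u):
        A=np.array([rayz(c,a,b,.085) for a,b in zip(u,v)]);print("arrow",A.mean(0),len(u))
    q=R&(P[...,2]>.14)&(np.hypot(P[...,0]-.558,P[...,1]+.149)<.06);v,u=np.nonzero(q)
    if len(u): print("redbar",P[q].mean(0),cv2.minAreaRect(P[q][:,:2].astype(np.float32)*1000),P[q][:,2].max())
E
```

```text
top cam [ 0.3371 -0.0458  1.1535] head px 124.1063829787234 200.59574468085106 47 z [0.0943 0.0993 0.1025] ray@.0885 [0.4776 0.2935 0.0885] @.098 [0.4763 0.2905 0.098 ]
block ((508.1656799316406, 277.79144287109375), (104.5863037109375, 180.149658203125), 23.50859832763672) 900
deck ((554.73291015625, -149.2683563232422), (213.93031311035156, 215.0285186767578), 82.73200225830078) 2475
disc 554.673828125 -149.34805297851562 64.10547637939453 1398 0.1121427955927502
plate 554.504638671875 -149.50936889648438 94.9590835571289 1423
arrow [ 0.4931 -0.0657  0.085 ] 1
redbar [ 0.5496 -0.1476  0.1681] ((549.6765747070312, -149.0565948486328), (33.919593811035156, 19.050010681152344), 8.081181526184082) 0.17376885919102525
scene cam [-0.2106 -0.5274  0.7469] head px 158.5 168.05555555555554 18 z [0.0849 0.091  0.0985] ray@.0885 [0.4738 0.2907 0.0885] @.098 [0.4639 0.2789 0.098 ]
block ((501.9581298828125, 273.8351745605469), (95.66277313232422, 176.5784149169922), 22.522340774536133) 159
deck ((556.6864013671875, -148.1025848388672), (216.7754669189453, 218.93197631835938), 82.92668151855469) 1426
disc 556.5211181640625 -149.64794921875 65.15968322753906 750 0.11253621876488476
plate 555.8528442382812 -149.12936401367188 96.77213287353516 975
redbar [ 0.5451 -0.1519  0.1586] ((550.9414672851562, -151.38473510742188), (12.427659034729004, 42.70253372192383), 78.43525695800781) 0.17283720830311455
```

```bash
cat >> m.py <<'E'
from scipy.spatial.transform import Rotation as Ro
def go(xyz,ydeg):
    s=manip.state(); q=s["eef_rot"]; R=Ro.from_quat(np.r_[q[1:],q[0]]).as_matrix()
    y=np.degrees(np.arctan2(R[1,1],R[0,1])); t=(y-ydeg+180)%360-180
    print("t",s["t"],"tcp",s["tool_pos"],"ydir",y,"tilt",R[:,2],"delta",R.T@(np.array(xyz)-s["tool_pos"]),"turn",np.radians(t),"F",s["ft_force"],s["ft_torque"],"grip",s["grip_width"],s["grasp_force"])
E
python3 - <<'E'
from m import *
c=dict(np.load("top.npz"));g=cv2.cvtColor(c["img"],cv2.COLOR_RGB2GRAY)
print(g[184:196,259:273]); print(rayz(c,266,189.5,.095))
m,P=head(c);v,u=np.nonzero(m);print([ (i,u[v==i].min(),u[v==i].max()) for i in sorted(set(v))])
go([.477,.292,.16],22)
cv2.imwrite("pics/c.png",cv2.resize(c["img"][150:215,240:320,::-1],None,fx=8,fy=8,interpolation=2))
E
```

```text
[[156 160 158 160 157 155 154 155 152 154 151 151 150 131]
 [123 158 159 159 157 158 157 155 153 153 153 153 155 142]
 [104 154 162 159 160 155 155 155 149 152 155 156 157 158]
 [ 91 127 158 161 158 161 153 137 123 154 153 151 151 157]
 [ 73 107 155 160 157 142 101  72  85 123 151 155 155 154]
 [ 78  94 131 146 125  72  38  17  31  71 129 151 150 150]
 [ 81  81  89 125 148 101  30  20  32  90 144 157 153 154]
 [ 82  82  77 105 156 143  74  42  82 137 160 156 153 151]
 [ 82  82  77  84 120 155 135  97 140 162 160 155 155 154]
 [ 58  59  62  75  94 127 153 146 163 160 158 154 158 158]
 [ 41  38  43  62  78  89 122 156 162 160 159 159 154 141]
 [ 57  40  45  64  81  76  89 121 155 159 161 158 144 111]]
[ 0.5035 -0.0815  0.095 ]
[(np.int64(197), np.int64(123), np.int64(125)), (np.int64(198), np.int64(122), np.int64(126)), (np.int64(199), np.int64(121), np.int64(127)), (np.int64(200), np.int64(121), np.int64(127)), (np.int64(201), np.int64(121), np.int64(128)), (np.int64(202), np.int64(121), np.int64(128)), (np.int64(203), np.int64(121), np.int64(126)), (np.int64(204), np.int64(123), np.int64(125))]
t 0.9 tcp [0.1828 0.5187 0.2314] ydir 70.59072671087507 tilt [ 0.      0.0001 -1.    ] delta [-0.3528 -0.1161  0.0714] turn 0.8480681670415245 F [-0.6964  0.2904 -0.1919] [-0.0015  0.0159 -0.0201] grip 0.9946293664576549 0.0
```

View pics/c.png

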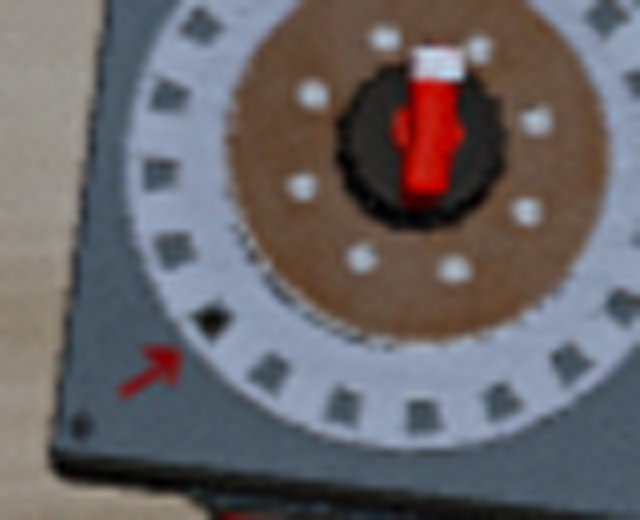

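The crop confirms the dark open slot at the red arrow, at (266,189.7) in full-image pixels. It also shows the black knob with the red bar, white end away from the robot. Next I move above the pin.

>>> jog_arm(deltas=[{"grip": 1, "delta_pos": [-0.088, -0.029, 0.018], "turn": 0.14}, {"grip": 1, "delta_pos": [-0.176, -0.058, 0.036], "turn": 0.42}, {"grip": 1, "delta_pos": [-0.264, -0.087, 0.054], "turn": 0.7}, {"grip": 1, "delta_pos": [-0.353, -0.116, 0.071], "turn": 0.848}, {"grip": 1, "delta_pos": [-0.353, -0.116, 0.071], "turn": 0.848}, {"grip": 1, "delta_pos": [-0.353, -0.116, 0.071], "turn": 0.848}, {"grip": 1, "delta_pos": [-0.353, -0.116, 0.071], "turn": 0.848}, {"grip": 1, "delta_pos": [-0.353, -0.116, 0.071], "turn": 0.848}, {"grip": 1, "delta_pos": [-0.353, -0.116, 0.071], "turn": 0.848}, {"grip": 0.7, "delta_pos": [-0.353, -0.116, 0.071], "turn": 0.848}, {"grip": 0.7, "delta_pos": [-0.353, -0.116, 0.071], "turn": 0.848}, {"grip": 0.7, "delta_pos": [-0.353, -0.116, 0.071], "turn": 0.848}])

```text
t: 2.1
tool_pos: [0.4764, 0.2931, 0.1609]
eef_rot: [0.0, 0.558, 0.83, 0.0]
ft_force: [-0.2, 0.7, -0.0]
grip_width: 0.7
grasp_force: 0.0
```

>>> jog_arm(deltas=[{"grip": 0.7, "delta_pos": [0, 0, 0.045], "turn": 0}, {"grip": 0.7, "delta_pos": [0, 0, 0.09], "turn": 0}, {"grip": 0.7, "delta_pos": [0, 0, 0.09], "turn": 0}, {"grip": 0.7, "delta_pos": [0, 0, 0.09], "turn": 0}, {"grip": 0, "delta_pos": [0, 0, 0.09], "turn": 0}, {"grip": 0, "delta_pos": [0, 0, 0.09], "turn": 0}, {"grip": 0, "delta_pos": [0, 0, 0.09], "turn": 0}, {"grip": 0, "delta_pos": [0, 0, 0.09], "turn": 0}, {"grip": 0, "delta_pos": [0, 0, 0.09], "turn": 0}, {"grip": 0, "delta_pos": [0, 0, 0.09], "turn": 0}, {"grip": 0, "delta_pos": [0, 0, 0.09], "turn": 0}])

```text
t: 3.2
tool_pos: [0.4786, 0.2927, 0.0728]
eef_rot: [0.001, 0.559, 0.829, 0.002]
ft_force: [0.4, -0.7, 5.7]
grip_width: 0.214
grasp_force: 58.4
```

>>> jog_arm(deltas=[{"grip": 0, "delta_pos": [0, 0, -0.03], "turn": 0}, {"grip": 0, "delta_pos": [0, 0, -0.07], "turn": 0}, {"grip": 0, "delta_pos": [0, 0, -0.11], "turn": 0}, {"grip": 0, "delta_pos": [0, 0, -0.14], "turn": 0}, {"grip": 0, "delta_pos": [0, 0, -0.14], "turn": 0}, {"grip": 0, "delta_pos": [0, 0, -0.14], "turn": 0}, {"grip": 0, "delta_pos": [0, 0, -0.14], "turn": 0}])

```text
t: 3.9
tool_pos: [0.4764, 0.2916, 0.2083]
eef_rot: [-0.001, 0.559, 0.829, -0.001]
ft_force: [-0.2, 0.0, -0.9]
grip_width: 0.213
grasp_force: 59.7
```

Run:
```python
from m import *
go([.5035,-.082,.21],37.7)
```

```text
t 3.9 tcp [0.4764 0.2916 0.2083] ydir 21.99351599211458 tilt [-0.0031 -0.0015 -1.    ] delta [-0.3565 -0.1148 -0.0012] turn -0.2741298598494356 F [-0.2184  0.0095 -0.8537] [-0.0242  0.0089  0.0199] grip 0.21306170956143344 59.66656744480133
```

>>> jog_arm(deltas=[{"grip": 0, "delta_pos": [-0.03, -0.01, 0], "turn": -0.03}, {"grip": 0, "delta_pos": [-0.07, -0.023, 0], "turn": -0.06}, {"grip": 0, "delta_pos": [-0.115, -0.037, 0], "turn": -0.09}, {"grip": 0, "delta_pos": [-0.16, -0.051, 0], "turn": -0.12}, {"grip": 0, "delta_pos": [-0.205, -0.066, 0], "turn": -0.16}, {"grip": 0, "delta_pos": [-0.25, -0.08, 0], "turn": -0.2}, {"grip": 0, "delta_pos": [-0.295, -0.095, 0], "turn": -0.24}, {"grip": 0, "delta_pos": [-0.33, -0.106, 0], "turn": -0.27}, {"grip": 0, "delta_pos": [-0.3565, -0.115, 0], "turn": -0.274}, {"grip": 0, "delta_pos": [-0.3565, -0.115, 0], "turn": -0.274}, {"grip": 0, "delta_pos": [-0.3565, -0.115, 0], "turn": -0.274}, {"grip": 0, "delta_pos": [-0.3565, -0.115, 0], "turn": -0.274}])

```text
t: 5.1
tool_pos: [0.5036, -0.0806, 0.2091]
eef_rot: [-0.001, 0.44, 0.898, 0.0]
ft_force: [-0.7, -0.1, -0.2]
grip_width: 0.211
grasp_force: 59.7
```

Run:
```python
from m import *
go([.5035,-.082,.19],37.7)
for n in("scene","top"):
    c=manip.camera(n)
    for t in("pin_tip","lock_hole","lock_pin"):
        for d in manip.tip_of(c,t)[:2]: print(n,t,round(d["score"],2),w(c,d["point"]))
    P=px(c,[.5035,-.082,.14]).astype(int); print(n,P)
    r=c["img"][P[1]-45:P[1]+45,P[0]-60:P[0]+60,::-1]
    cv2.imwrite(f"pics/d_{n}.png",cv2.resize(r,None,fx=5,fy=5,interpolation=2))
```

```text
t 5.1 tcp [ 0.5036 -0.0806  0.2091] ydir 37.751144725719335 tilt [-0.0022  0.0013 -1.    ] delta [-0.0011 -0.0009  0.0191] turn 0.0008926438588316531 F [-0.665  -0.0761 -0.1886] [ 0.0145 -0.0494 -0.0312] grip 0.21077057843693256 59.66625094413757
scene pin_tip 0.52 [ 0.5024 -0.0789  0.146 ]
scene lock_hole 0.78 [ 0.5085 -0.0807  0.0929]
scene lock_pin 0.58 [ 0.5036 -0.0795  0.1437]
scene [264 185]
top lock_hole 0.64 [ 0.5054 -0.0835  0.0962]
top [266 186]
```

View pics/d_scene.png

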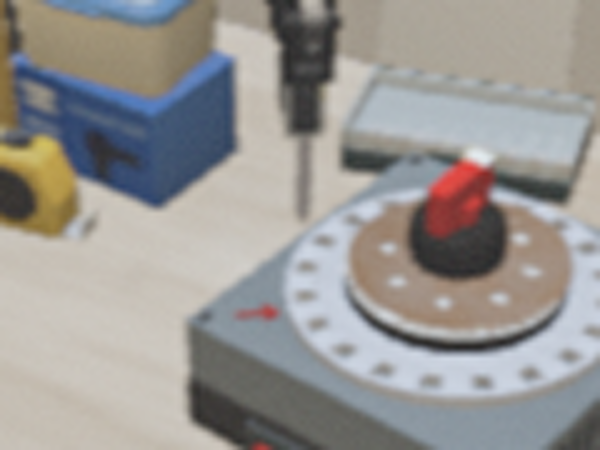

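The pin hangs vertical, with its tip at about (264.4,183) in scene pixels. The arrow slot is at about (265.2,199.2).

Run:
```python
from m import *
c=manip.camera("scene");g=cv2.cvtColor(c["img"],cv2.COLOR_RGB2GRAY)
print(g[194:205,256:276]);print(g[176:188,258:272])
print(rayz(c,265.2,199.2,.095),rayz(c,264.4,183,.1457)); print(px(c,[.5035,-.082,.095]),px(c,[.5036,-.0806,.1457]))
```

```text
[[142 143 143 145 156 184 198 190 180 179 182 190 201 201 204 204 200 184
  156 135]
 [142 145 144 145 157 187 206 206 206 205 202 201 202 202 202 201 187 170
  162 140]
 [143 143 144 144 157 187 206 211 210 208 205 199 202 202 203 199 178 163
  168 146]
 [142 144 144 146 163 191 206 205 203 201 201 202 205 205 203 200 178 143
  156 159]
 [144 145 144 145 163 188 194 177 164 163 172 191 203 206 207 204 181 135
  146 177]
 [143 142 142 145 156 183 191 171 155 152 164 185 201 205 206 204 189 142
  123 164]
 [138 138 143 141 148 178 196 189 181 186 194 203 204 204 206 207 202 171
  110 121]
 [122 114 123 137 145 176 201 205 205 207 208 208 206 205 205 206 206 189
  138  91]
 [111 100 103 126 141 163 192 209 210 209 206 203 204 201 205 206 207 202
  183 133]
 [125 114 115 130 139 149 176 204 207 199 189 182 181 190 202 203 206 206
  204 181]
 [141 137 137 143 142 142 160 189 197 182 157 148 150 176 198 204 203 204
  207 202]]
[[192 192 192 192 185 163 128 126 164 192 195 193 193 193]
 [194 193 195 193 185 157 127 132 167 192 195 193 192 193]
 [194 196 196 194 185 160 127 132 166 191 194 192 193 193]
 [196 196 196 194 186 158 128 133 165 190 193 192 192 192]
 [193 194 194 192 185 158 127 130 164 190 194 192 190 185]
 [190 190 192 192 185 160 127 135 168 192 193 189 181 169]
 [189 189 189 190 187 167 137 147 178 191 189 182 174 175]
 [191 189 190 190 188 175 156 165 187 185 178 180 188 193]
 [194 194 191 191 190 184 178 183 179 174 177 192 203 203]
 [194 195 195 194 194 192 187 181 178 182 196 207 210 208]
 [196 196 196 197 195 188 179 174 184 191 196 202 204 206]
 [197 199 198 196 186 170 169 184 185 168 155 164 181 196]]
[ 0.5032 -0.0835  0.095 ] [ 0.5072 -0.079   0.1457]
[264.7772 198.9734] [264.1984 183.8379]
```

>>> jog_arm(deltas=[{"grip": 0, "delta_pos": [-0.001, -0.001, 0.02], "turn": 0}, {"grip": 0, "delta_pos": [-0.001, -0.001, 0.04], "turn": 0}, {"grip": 0, "delta_pos": [-0.001, -0.001, 0.046], "turn": 0}, {"grip": 0, "delta_pos": [-0.001, -0.001, 0.052], "turn": 0}, {"grip": 0, "delta_pos": [-0.001, -0.001, 0.056], "turn": 0}, {"grip": 0, "delta_pos": [-0.001, -0.001, 0.058], "turn": 0}, {"grip": 0, "delta_pos": [-0.001, -0.001, 0.058], "turn": 0}])

```text
t: 6.25
tool_pos: [0.5042, -0.083, 0.1527]
eef_rot: [0.0, 0.441, 0.898, 0.0]
ft_force: [-0.4, -0.4, -0.2]
grip_width: 0.217
grasp_force: 59.7
```

Run:
```python
from m import *
go([.5035,-.082,.105],37.7)
```

```text
t 6.25 tcp [ 0.5042 -0.083   0.1527] ydir 37.70109760403593 tilt [ 0.0008 -0.0001 -1.    ] delta [0.0013 0.0001 0.0477] turn 1.9156804309975658e-05 F [-0.3786 -0.4053 -0.2451] [-0.0406  0.0435  0.0375] grip 0.21701114233426483 59.677950739860535
```

>>> jog_arm(deltas=[{"grip": 0, "delta_pos": [0, 0, 0.003], "turn": 0}, {"grip": 0, "delta_pos": [0, 0, 0.006], "turn": 0}, {"grip": 0, "delta_pos": [0, 0, 0.009], "turn": 0}, {"grip": 0, "delta_pos": [0, 0, 0.012], "turn": 0}, {"grip": 0, "delta_pos": [0, 0, 0.015], "turn": 0}, {"grip": 0, "delta_pos": [0, 0, 0.018], "turn": 0}, {"grip": 0, "delta_pos": [0, 0, 0.018], "turn": 0}])

```text
t: 6.95
tool_pos: [0.5041, -0.0825, 0.1338]
eef_rot: [-0.0, 0.441, 0.898, 0.001]
ft_force: [0.6, 1.6, -1.4]
grip_width: 0.212
grasp_force: 59.5
```

>>> jog_arm(deltas=[{"grip": 0, "delta_pos": [0, 0, 0.004], "turn": 0}, {"grip": 0, "delta_pos": [0, 0, 0.008], "turn": 0}, {"grip": 0, "delta_pos": [0, 0, 0.012], "turn": 0}, {"grip": 0, "delta_pos": [0, 0, 0.016], "turn": 0}, {"grip": 0, "delta_pos": [0, 0, 0.02], "turn": 0}, {"grip": 0, "delta_pos": [0, 0, 0.023], "turn": 0}, {"grip": 0, "delta_pos": [0, 0, 0.026], "turn": 0}, {"grip": 0, "delta_pos": [0, 0, 0.026], "turn": 0}])

```text
t: 7.75
tool_pos: [0.5039, -0.0823, 0.1081]
eef_rot: [-0.0, 0.441, 0.898, 0.001]
ft_force: [2.1, 4.5, 1.8]
grip_width: 0.212
grasp_force: 60.0
```

Probe the last bit for bottom contact.

>>> jog_arm(deltas=[{"grip": 0, "delta_pos": [0, 0, 0.001], "turn": 0}, {"grip": 0, "delta_pos": [0, 0, 0.002], "turn": 0}, {"grip": 0, "delta_pos": [0, 0, 0.003], "turn": 0}, {"grip": 0, "delta_pos": [0, 0, 0.003], "turn": 0}])

```text
t: 8.15
tool_pos: [0.5042, -0.0824, 0.1076]
eef_rot: [0.0, 0.441, 0.898, 0.001]
ft_force: [-2.2, 6.5, 11.3]
grip_width: 0.209
grasp_force: 61.1
```

>>> jog_arm(deltas=[{"grip": 0.6, "delta_pos": [0, 0, 0], "turn": 0}, {"grip": 0.6, "delta_pos": [0, 0, 0], "turn": 0}, {"grip": 0.6, "delta_pos": [0, 0, 0], "turn": 0}, {"grip": 0.6, "delta_pos": [0, 0, 0], "turn": 0}, {"grip": 0.6, "delta_pos": [0, 0, -0.03], "turn": 0}, {"grip": 0.6, "delta_pos": [0, 0, -0.07], "turn": 0}, {"grip": 0.6, "delta_pos": [0, 0, -0.12], "turn": 0}, {"grip": 0.6, "delta_pos": [0, 0, -0.12], "turn": 0}, {"grip": 0.6, "delta_pos": [0, 0, -0.12], "turn": 0}, {"grip": 0.6, "delta_pos": [0, 0, -0.12], "turn": 0}])

```text
t: 9.15
tool_pos: [0.5032, -0.083, 0.2237]
eef_rot: [-0.001, 0.441, 0.898, -0.0]
ft_force: [-0.3, -0.6, -0.1]
grip_width: 0.602
grasp_force: 0.0
```

Run:
```python
from m import *
go([.5555,-.149,.225],-97.2)
c=manip.camera("scene")
P=cloud(c)
for t in("pin_tip","knob_grip"):
    for d in manip.tip_of(c,t)[:2]: print(t,round(d["score"],2),w(c,d["point"]))
hsv=cv2.cvtColor(c["img"],cv2.COLOR_RGB2HSV)
m=(hsv[...,0]>22)&(hsv[...,0]<36)&(hsv[...,1]>130)&(np.hypot(P[...,0]-.504,P[...,1]+.082)<.03)&(P[...,2]>.1)
print(m.sum(),P[m].mean(0),P[m].max(0))
cv2.imwrite("pics/e.png",cv2.resize(c["img"][140:240,215:365,::-1],None,fx=5,fy=5,interpolation=2))
```

```text
t 9.15 tcp [ 0.5032 -0.083   0.2237] ydir 37.68395608872736 tilt [-0.0027  0.0005 -1.    ] delta [-0.0842  0.001  -0.0015] turn 2.354169141863745 F [-0.3244 -0.6112 -0.1453] [-0.0037  0.041  -0.0105] grip 0.6016611443138201 0.0
knob_grip 0.71 [0.4276 0.1263 0.0454]
knob_grip 0.68 [ 0.557  -0.1513  0.1651]
40 [ 0.4996 -0.0869  0.1286] [ 0.5065 -0.0787  0.1372]
```

View pics/e.png

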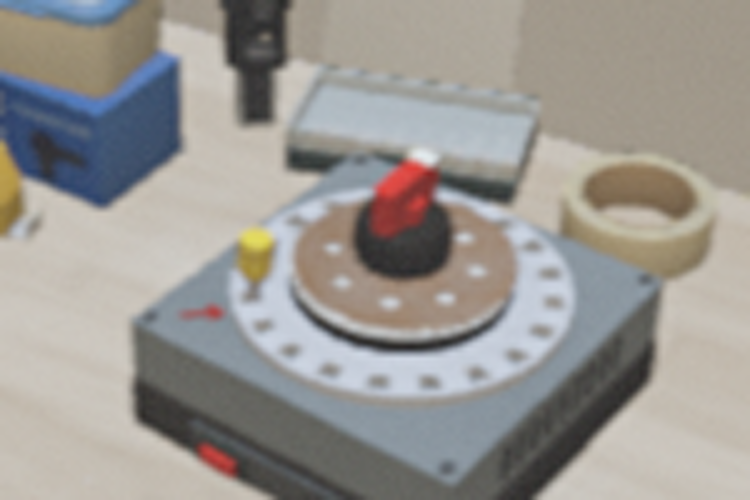

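The pin stands home: its head is at (266,190), with its top at z about 0.137 m. The knob is untouched at (296,185). Next I go above the knob.

>>> jog_arm(deltas=[{"grip": 0.6, "delta_pos": [-0.02, 0, 0], "turn": 0.14}, {"grip": 0.6, "delta_pos": [-0.05, 0.001, 0], "turn": 0.29}, {"grip": 0.6, "delta_pos": [-0.084, 0.001, 0], "turn": 0.44}, {"grip": 0.6, "delta_pos": [-0.084, 0.001, 0], "turn": 0.59}, {"grip": 0.6, "delta_pos": [-0.084, 0.001, 0], "turn": 0.74}, {"grip": 0.6, "delta_pos": [-0.084, 0.001, 0], "turn": 0.89}, {"grip": 0.6, "delta_pos": [-0.084, 0.001, 0], "turn": 1.04}, {"grip": 0.6, "delta_pos": [-0.084, 0.001, 0], "turn": 1.19}, {"grip": 0.6, "delta_pos": [-0.084, 0.001, 0], "turn": 1.34}, {"grip": 0.6, "delta_pos": [-0.084, 0.001, 0], "turn": 1.49}, {"grip": 0.6, "delta_pos": [-0.084, 0.001, 0], "turn": 1.64}, {"grip": 0.6, "delta_pos": [-0.084, 0.001, 0], "turn": 1.79}])

```text
t: 10.5
tool_pos: [0.5556, -0.1487, 0.2236]
eef_rot: [-0.001, 0.977, 0.215, -0.001]
ft_force: [0.4, -0.3, -0.9]
grip_width: 0.597
grasp_force: 0.0
```

Run:
```python
from m import *
go([.5555,-.1487,.146],-97.2)
```

```text
t 10.5 tcp [ 0.5556 -0.1487  0.2236] ydir -65.21655963987905 tilt [-0.0027  0.001  -1.    ] delta [0.0001 0.0001 0.0776] turn 0.5582163403993513 F [ 0.3955 -0.252  -0.9494] [-0.0033 -0.0061 -0.045 ] grip 0.5972487514081386 0.0
```

>>> jog_arm(deltas=[{"grip": 0.6, "delta_pos": [0, 0, 0], "turn": 0.14}, {"grip": 0.6, "delta_pos": [0, 0, 0], "turn": 0.28}, {"grip": 0.6, "delta_pos": [0, 0, 0], "turn": 0.42}, {"grip": 0.6, "delta_pos": [0, 0, 0], "turn": 0.558}, {"grip": 0.6, "delta_pos": [0, 0, 0.03], "turn": 0.558}, {"grip": 0.6, "delta_pos": [0, 0, 0.055], "turn": 0.558}, {"grip": 0.6, "delta_pos": [0, 0, 0.077], "turn": 0.558}, {"grip": 0.6, "delta_pos": [0, 0, 0.077], "turn": 0.558}, {"grip": 0.6, "delta_pos": [0, 0, 0.077], "turn": 0.558}])

```text
t: 11.4
tool_pos: [0.5556, -0.1487, 0.1474]
eef_rot: [-0.0, 0.998, -0.06, -0.001]
ft_force: [0.9, 0.2, 0.4]
grip_width: 0.6
grasp_force: 0.0
```

>>> jog_arm(deltas=[{"grip": 0, "delta_pos": [0, 0, 0], "turn": 0}, {"grip": 0, "delta_pos": [0, 0, 0], "turn": 0}, {"grip": 0, "delta_pos": [0, 0, 0], "turn": 0}, {"grip": 0, "delta_pos": [0, 0, 0], "turn": 0}, {"grip": 0, "delta_pos": [0, 0, 0], "turn": 0}, {"grip": 0, "delta_pos": [0, 0, 0], "turn": 0}, {"grip": 0, "delta_pos": [0, 0, 0], "turn": 0}])

```text
t: 12.1
tool_pos: [0.5569, -0.1491, 0.1499]
eef_rot: [0.0, 0.998, -0.06, 0.002]
ft_force: [0.1, 0.0, 6.1]
grip_width: 0.147
grasp_force: 61.3
```

Run:
```python
from m import *
go([.5555,-.1487,.146],-97.2)
```

```text
t 12.1 tcp [ 0.5569 -0.1491  0.1499] ydir -96.82918334148559 tilt [ 0.003  -0.0008 -1.    ] delta [-0.0015 -0.0002  0.0039] turn 0.0064719716123197435 F [0.0847 0.0468 6.0649] [ 0.1099 -0.0509 -0.0487] grip 0.14650803089441367 61.26687169075012
```

>>> jog_arm(deltas=[{"grip": 0, "delta_pos": [0, 0, -0.001], "turn": -0.02}, {"grip": 0, "delta_pos": [0, 0, -0.002], "turn": -0.04}, {"grip": 0, "delta_pos": [0, 0, -0.002], "turn": -0.06}, {"grip": 0, "delta_pos": [0, 0, -0.002], "turn": -0.06}])

```text
t: 12.5
tool_pos: [0.5568, -0.1488, 0.1503]
eef_rot: [-0.0, 1.0, -0.029, 0.001]
ft_force: [4.3, 1.0, 0.1]
grip_width: 0.15
grasp_force: 60.6
```

Run:
```python
from m import *
go([.5555,-.1487,.146],-97.2)
```

```text
t 12.5 tcp [ 0.5568 -0.1488  0.1503] ydir -93.36029190086084 tilt [ 0.0018  0.0001 -1.    ] delta [-0.0014 -0.0001  0.0043] turn 0.06701554864547117 F [4.2706 1.0149 0.1102] [ 0.0193 -0.8237 -0.0446] grip 0.15005738207904082 60.571653842926025
```

>>> jog_arm(deltas=[{"grip": 0, "delta_pos": [0.001, 0, 0], "turn": -0.02}, {"grip": 0, "delta_pos": [0.001, 0, 0], "turn": -0.04}, {"grip": 0, "delta_pos": [0.001, 0, 0], "turn": -0.06}, {"grip": 0, "delta_pos": [0.001, 0, 0], "turn": -0.06}])

```text
t: 12.9
tool_pos: [0.5571, -0.1486, 0.1503]
eef_rot: [-0.0, 1.0, 0.001, 0.0]
ft_force: [3.4, 1.2, 1.5]
grip_width: 0.149
grasp_force: 60.7
```

Run:
```python
from m import *
go([.5555,-.1487,.146],-97.2)
```

```text
t 12.9 tcp [ 0.5571 -0.1486  0.1503] ydir -89.92497680978083 tilt [ 0.      0.0008 -1.    ] delta [-0.0016  0.0001  0.0043] turn 0.1269731078282663 F [3.3903 1.1641 1.5412] [ 0.3773 -0.5426 -0.3505] grip 0.14891099667765037 60.745609402656555
```

>>> jog_arm(deltas=[{"grip": 0, "delta_pos": [0, 0, 0], "turn": -0.015}, {"grip": 0, "delta_pos": [0, 0, 0], "turn": -0.025}, {"grip": 0, "delta_pos": [0, 0, 0], "turn": -0.025}])

```text
t: 13.2
tool_pos: [0.5571, -0.1485, 0.1503]
eef_rot: [-0.0, 1.0, 0.013, 0.0]
ft_force: [2.9, 3.3, 1.6]
grip_width: 0.149
grasp_force: 60.9
```

Run:
```python
from m import *
go([.5555,-.1487,.146],-97.2)
```

```text
t 13.2 tcp [ 0.5571 -0.1485  0.1503] ydir -88.51679843343511 tilt [ 0.0001  0.0009 -1.    ] delta [-0.0016  0.0001  0.0043] turn 0.1515504569508869 F [2.917  3.2608 1.613 ] [ 0.5358 -0.5937 -0.5095] grip 0.14905843573944882 60.887762904167175
```

Torque builds to about 0.5 Nm anticlockwise, so that looks like the stop. I'll try clockwise.

>>> jog_arm(deltas=[{"grip": 0, "delta_pos": [0, 0, 0], "turn": 0.05}, {"grip": 0, "delta_pos": [0, 0, 0], "turn": 0.1}, {"grip": 0, "delta_pos": [0, 0, 0], "turn": 0.15}, {"grip": 0, "delta_pos": [0, 0, 0], "turn": 0.2}, {"grip": 0, "delta_pos": [0, 0, 0], "turn": 0.25}, {"grip": 0, "delta_pos": [0, 0, 0], "turn": 0.3}, {"grip": 0, "delta_pos": [0, 0, 0], "turn": 0.35}, {"grip": 0, "delta_pos": [0, 0, 0], "turn": 0.35}])

```text
t: 14.0
tool_pos: [0.556, -0.1496, 0.1502]
eef_rot: [0.001, 0.987, -0.161, -0.001]
ft_force: [-1.0, -0.8, 3.2]
grip_width: 0.149
grasp_force: 60.9
```

Run:
```python
from m import *
go([.5555,-.1487,.146],-152)
```

```text
t 14.0 tcp [ 0.556  -0.1496  0.1502] ydir -108.53915227894751 tilt [-0.0026 -0.0014 -1.    ] delta [-0.0008 -0.0007  0.0042] turn 0.75853488844024 F [-0.99   -0.7808  3.1744] [-0.0504  0.1007 -0.    ] grip 0.1485644773760279 60.88520407676697
```

>>> jog_arm(deltas=[{"grip": 0, "delta_pos": [0, 0, 0], "turn": 0.07}, {"grip": 0, "delta_pos": [0, 0, 0], "turn": 0.14}, {"grip": 0, "delta_pos": [0, 0, 0], "turn": 0.21}, {"grip": 0, "delta_pos": [0, 0, 0], "turn": 0.28}, {"grip": 0, "delta_pos": [0, 0, 0], "turn": 0.35}, {"grip": 0, "delta_pos": [0, 0, 0], "turn": 0.42}, {"grip": 0, "delta_pos": [0, 0, 0], "turn": 0.49}, {"grip": 0, "delta_pos": [0, 0, 0], "turn": 0.56}, {"grip": 0, "delta_pos": [0, 0, 0], "turn": 0.63}, {"grip": 0, "delta_pos": [0, 0, 0], "turn": 0.69}, {"grip": 0, "delta_pos": [0, 0, 0], "turn": 0.74}, {"grip": 0, "delta_pos": [0, 0, 0], "turn": 0.74}])

```text
t: 15.2
tool_pos: [0.5565, -0.1496, 0.1506]
eef_rot: [0.001, 0.862, -0.507, -0.0]
ft_force: [-0.6, -0.8, 3.7]
grip_width: 0.15
grasp_force: 61.0
```

Run:
```python
from m import *
go([.5555,-.1487,.146],-152); print(manip.state()["joint_positions"])
c=manip.camera("top");P=cloud(c)
R=(c["img"][...,0]>120)&(c["img"][...,1]<70)&(c["img"][...,2]<70)&(P[...,2]>.13)&(np.hypot(P[...,0]-.556,P[...,1]+.149)<.06)
if R.sum()>5: print(R.sum(),cv2.minAreaRect(P[R][:,:2].astype(np.float32)*1000))
cv2.imwrite("pics/f.png",cv2.resize(c["img"][140:215,240:340,::-1],None,fx=6,fy=6,interpolation=2))
```

```text
t 15.2 tcp [ 0.5565 -0.1496  0.1506] ydir -150.9058845279478 tilt [-0.0012 -0.0015 -1.    ] delta [-0.0013  0.0004  0.0046] turn 0.019095917384323053 F [-0.6473 -0.8363  3.6807] [-0.132   0.1392 -0.0398] grip 0.14983447475051495 61.01300239562988
[-0.36    0.1748  1.4335 -0.0018  1.534   2.2738]
26 ((546.0396118164062, -133.36500549316406), (12.423515319824219, 10.735625267028809), 39.621219635009766)
```

View pics/f.png

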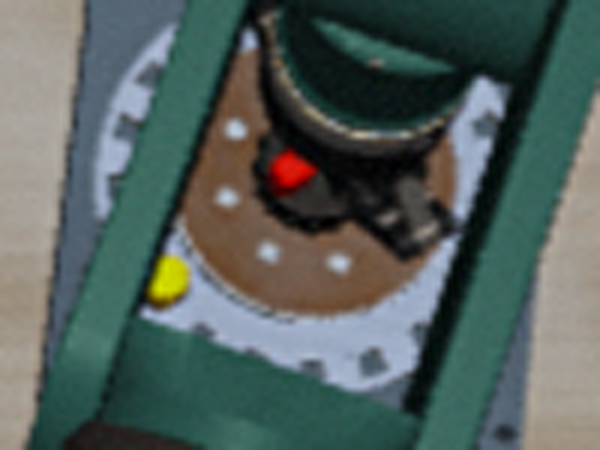

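The bar's red end shows at about (288,168), which matches a knob turn of about 51° clockwise. The pin head at (268,186) is still home. Now I lift.

>>> jog_arm(deltas=[{"grip": 0, "delta_pos": [0, 0, -0.004], "turn": 0}, {"grip": 0, "delta_pos": [0, 0, -0.008], "turn": 0}, {"grip": 0, "delta_pos": [0, 0, -0.012], "turn": 0}, {"grip": 0, "delta_pos": [0, 0, -0.012], "turn": 0}])

```text
t: 15.65
tool_pos: [0.5572, -0.1489, 0.1625]
eef_rot: [-0.0, 0.862, -0.507, 0.0]
ft_force: [-0.0, -1.0, -1.4]
grip_width: 0.15
grasp_force: 60.3
```

It comes free.

>>> jog_arm(deltas=[{"grip": 0, "delta_pos": [0, 0, -0.008], "turn": 0}, {"grip": 0, "delta_pos": [0, 0, -0.016], "turn": 0}, {"grip": 0, "delta_pos": [0, 0, -0.026], "turn": 0}, {"grip": 0, "delta_pos": [0, 0, -0.04], "turn": 0}, {"grip": 0, "delta_pos": [0, 0, -0.055], "turn": 0}, {"grip": 0, "delta_pos": [0, 0, -0.07], "turn": 0}, {"grip": 0, "delta_pos": [0, 0, -0.083], "turn": 0}, {"grip": 0, "delta_pos": [0, 0, -0.09], "turn": 0}, {"grip": 0, "delta_pos": [0, 0, -0.09], "turn": 0}, {"grip": 0, "delta_pos": [0, 0, -0.09], "turn": 0}, {"grip": 0, "delta_pos": [0, 0, -0.09], "turn": 0}, {"grip": 0, "delta_pos": [0, 0, -0.09], "turn": 0}])

```text
t: 16.85
tool_pos: [0.5567, -0.1488, 0.2512]
eef_rot: [0.0, 0.862, -0.507, -0.001]
ft_force: [-0.1, -0.3, -1.4]
grip_width: 0.151
grasp_force: 60.3
```

Run:
```python
from m import *
go([.5555,-.1487,.25],-152)
c=manip.camera("scene")
for d in manip.tip_of(c,"clamp_knob")[:3]: print(d["score"],w(c,d["point"]))
cv2.imwrite("pics/g.png",cv2.resize(c["img"][110:240,205:365,::-1],None,fx=4.5,fy=4.5,interpolation=2))
```

```text
t 16.85 tcp [ 0.5567 -0.1488  0.2512] ydir -150.97383172843382 tilt [-0.0019  0.0008 -1.    ] delta [-0.0006  0.001   0.0012] turn 0.01791001501832911 F [-0.0563 -0.2641 -1.3679] [-0.0516  0.0384 -0.0108] grip 0.15110923637475768 60.29180288314819
0.92 [ 0.5479 -0.4202 -0.0021]
0.55 [ 0.5602 -0.1492  0.2196]
0.53 [ 0.424   0.1297 -0.0037]
```

View pics/g.png

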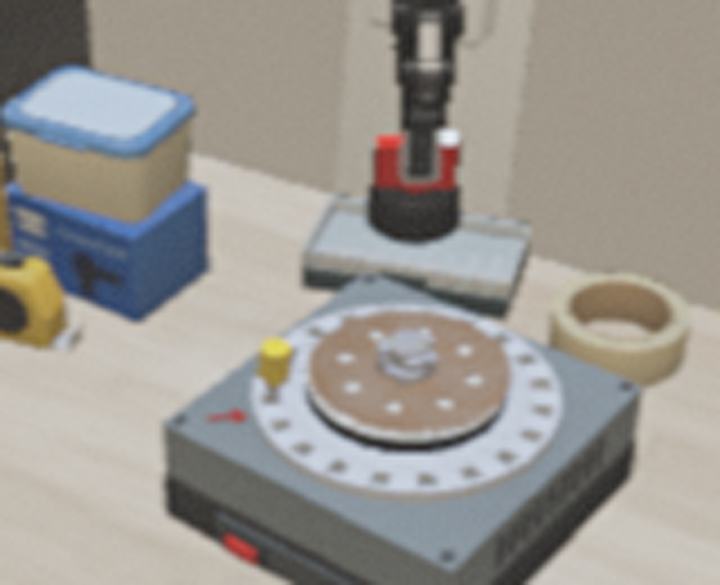

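The knob hangs level in the fingers at (297,155), with its underside at z about 0.22 m. The bare spindle is at (296,189) and the pin is home at (266,190).

```bash
python3 -c "
from station import manip
print(manip.sign_off())"
```

```text
the job is handed in; nothing more can be done
None
```

I handed the job in at about 17 s. The lock pin is home in its hole, the thread proved left-handed (it loosened clockwise), and the knob is held level and still about 80 mm above the spindle; no result came back from the judging.

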